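# Index a wheel hub to its next spoke hole on a worm rotary table

### The arm

A 7-joint arm with a two-finger parallel gripper is mounted at the origin on the work surface. World frame = base frame: x ahead of the robot, y to its left, z up, the work surface at z = 0. Lengths are in m, angles in rad, forces in N, time in s.
With the tool pointing down it reaches from about 0.4 to 0.875 m from the base axis. Payload 6.5 kg.
Tool frame: the origin (TCP) lies between the finger pads; the fingertips stand 11 mm ahead of it and the grasp point (between the pads) lies 8 mm behind it; z points along the fingers, y is the line along which they close (so a half turn about z gives the same grasp; the last joint's range is limited). The gripper opens to 85 mm and grips with 20 to 120 N. Pads are 22 mm wide; open, the fingers measure 114 mm over their backs; the gripper's body (76 mm by 85 mm) begins 54 mm behind the grasp point. The pads swing forward as they close: fully open they stand 13 mm farther back than shut.
Start: joints at [1.226, 0.536, -0.004, 1.538, 0.003, 1.067, -0.071], TCP at [0.179, -0.625, 0.242] pointing down, gripper open.
Joint ranges: [-2.7, 2.7], [-0.37, 2.16], [-1.27, 1.26], [0.24, 2.4], [-1.31, 4.45], [0.19, 1.91], [-2.76, 2.76]. Speed limits (rad/s): [2.39, 2.39, 3.14, 3.14, 3.14, 3.14, 3.14].

### API

Orientations are given as a unit quaternion [x, y, z, w].
In Python, from bench import arm gives the robot as it stands. The module is installed in compiled form; this text tells all that it offers.
- The arm moves only by the tool carry_out, never from a script. Its argument "plan" is a list of rows, each a list of 3 entries, a list of its own where there are three numbers: the shift along the tool's x, y, z in m, then the turn about the tool's z in degrees, then the closure, from -1 (fully open) to 1 (shut). A call has 1 to 5 rows; each row shifts and turns the commanded pose from where the row before left it, along the tool's axes as they then stand; what a row does not reach is not made up. A row lasts 1/12 s, in which the tool goes at most 41.7 mm and 7.16 degrees, less where a joint would pass 70% of its speed; a pose out of reach is approached as far as the arm can. A call is refused whole if a number of a shift passes 0.0417 or a number of a turn 7.16, either way. A call with a gripper value outside its range is refused whole. The fingers move at their own pace and stop on an object; "squeeze" is the grip in N (left out, the last holds). Time passes only in rows, so rows that do not move let the fingers close. It gives the time, the measured TCP pose, the force, the opening and the grip force at its end, in the units of the state.
- arm.sense(): the state, without advancing time (a new reading comes with each control period).
- arm.camera(name): name is "scene" or "top" or "wrist"; returns a dict with "pixels" (480x640x3 uint8, red, green, blue), "depth" (480x640 float32, m along the optical axis (not along the pixel's ray), 0 where there is no reading), "mtx" (3x3 intrinsics, pixels), "k1" (the pictures are not rectified: a ray, as slopes to the right and down, at radius r is drawn at 1 + k1 r^2 times it, then the intrinsics apply), "rvec" (rotation vector, rad) and "tvec" (3), from world to camera coordinates, as OpenCV has them. Camera axes: x right, y down, z forward; pixel columns grow to the right and rows downward; lengths in m; the calibration is good to about 2 mm. A picture is of the moment at which its call begins.
- arm.hand_in(): hands the job in; it is judged then, once.
The state is a dict: "t": time; "q": joint angles; "qvel": joint speeds; "joint_efforts": joint torques, N m; "ee_pos": TCP position; "orientation": TCP orientation; "contact_force": force on the tool from outside, world axes, zero at the start; "moment": the same for the moment, N m; "width": finger opening in m; "gripper_force": force on a finger pad.
Only numpy, scipy, OpenCV 4.12 (cv2) and the standard library are available. Lean on these libraries where they do the work, as an engineer would, in place of code of your own. Each camera call takes 0.05 s, during which the arm holds its last target. There are 200 camera calls.

### The job

The spoke hole under the drill guide is done, so bring the hub round to the next one: swing the guide arm right up and over until it rests open by itself, slacken the orange table lock lever, wind the handwheel exactly three full turns clockwise (seen from above) so that its handle ends where it started, swing the lock lever back tight, and lay the guide arm fully down on the hub again. Never wind while the table is locked or the guide arm is down, and leave the finished hub, the spoke blanks and the sanding block around the fixture where they lie.

Things in the scene. Friction and masses are not known exactly. Their poses are not given: they have to be found in the camera images.
- indexer: The fixture, bolted down: a 150 mm rotary table stood upright on a dark steel angle plate (foot 200 x 250 mm, whole height with handle 275 mm). Origin: in the middle of the foot, on the bench. Axes: +x is the direction the hub faces, away from the angle plate; +y is the side where the handwheel stands; z up. A wooden wheel hub (110 mm across, 55 mm thick) is bolted to its face; the hub's axis runs along +x, 100 mm above the bench.
- handwheel (a joint): Angle of the handwheel (rad), growing clockwise seen from above; one full turn is 6.283. It starts anywhere between -2.5 and 2.5. It turns freely with light friction (about 2 N at the handle) and stays where it is left; it drives the hub through a 36:1 worm, so three turns move the hub 30 degrees. Through the worm the lock is not felt at the wheel.
- handle (a point): Centre of the handwheel's black upright handle: a round grip 24 mm thick and 60 mm tall (30 mm above and below this point), standing on the rim of the wheel (100 mm across), 40 mm from the wheel's axis. The grip spins freely on its own pin, so a hand can hold it without turning with the wheel. Nothing stands above it.
- wheel_axis (a point): Point on the handwheel's upright axis at the height of the handle's centre, 240 mm above the bench. The handle travels round this point on a level circle of 40 mm radius. The rim's top lies 33 mm below, the nut on the axis 24 mm below.
- lock_lever (a joint): Angle of the table lock lever (rad): 0 is fully tight (the lever points along the fixture's -x), growing anticlockwise seen from above as it slackens towards the fixture's -y, to its stop at 1.2. Tight is below 0.25, properly slack above 0.85. It stays where it is left; about 2 N at its end moves it.
- lever_end (a point): Point on the orange lock lever near its free end (10 mm short of the end ball), on the middle of the bar: a round bar 14 mm thick (end ball 18 mm), nearly level, 70 mm from the lever's pivot, 201 mm above the bench, its underside 25 mm clear of the metal beneath it.
- lever_pivot (a point): Point on the upright axis of the lock lever at the height of lever_end; the lever swings level round it.
- guide_arm (a joint): Angle of the blue drill guide arm (rad): 0 is down, lying level with its steel drill bush on the hub; it grows as the arm swings up about a level hinge, is upright at 1.571 and rests open by itself against its stop at 1.85. Below about 1.3 it falls back down unless held.
- guide_grip (a point): Middle of the guide arm's black round side grip: 18 mm thick, 54 mm long, parallel to the arm's hinge and the fixture's x axis, sticking out from the arm towards +x, 80 mm from the hinge. It swings up with the arm from 172 mm above the bench (arm down) to about 250 mm. It is fixed to the arm: fingers that keep pointing down slip round it. Nothing lies beside or within 50 mm below it.
- guide_hinge (a point): Point on the axis of the guide arm's hinge, abreast of the middle of the grip (same place along the fixture's x): the grip moves about it on an upright circle of 80 mm radius, from the fixture's +y side of the hinge, over the top, towards -y.
- done_hub: Bystander: a finished wooden hub lying flat, 110 mm across, 55 mm high. Origin under its centre.
- spoke0: Bystander: square pine spoke blank, 200 x 22 x 22 mm, along its x. Origin under its centre.
- spoke1: Bystander: another spoke blank, like spoke0.
- sand_block: Bystander: grey sanding block 120 x 70 x 32 mm. Origin under its centre.

How it is judged:
By the outcome, as a careful person would: the job done as asked, in the order asked, and still so for the second after the job is handed in, with the robot touching nothing.
It also fails if it takes over 72 s, if anything falls off the work surface, if the arm or the gripper's body presses on something with over 40 N, if the wrist force passes 120 N, or if a joint passes its speed limit or range.

## Working session

There is one attempt and no reset: what is moved stays moved. The work goes in short steps, Python scripts to look and compute and a tool call to move; the robot and the scene stay as the last step left them, time stands still between calls to the robot, and variables do not carry over. Pictures are saved under pics/ and viewed, at most 10 in all, crops included, and the job is handed in when it is done.

Besides the shell and the picture viewer there is one more tool, called after ">>>" by a JSON object that holds its "name" and its "arguments". carry_out: Moves the arm, as the interface text tells. Its arguments: {"type":"object","properties":{"plan":{"type":"array"},"squeeze":{"type":"number"}},"required":["plan"]}

```bash
mkdir -p pics
cat > h.py <<'E'
import numpy as np, cv2
from bench import arm
def snap(n,f=None):
    c=arm.camera(n)
    if f: cv2.imwrite('pics/'+f,c['pixels'][:,:,::-1])
    return c
def world(c,stride=1):
    K=c['mtx'];R=cv2.Rodrigues(np.array(c['rvec'],float))[0];t=np.array(c['tvec'],float).ravel()
    v,u=np.mgrid[0:480:stride,0:640:stride]
    p=np.stack([u.ravel(),v.ravel()],1).astype(np.float64).reshape(-1,1,2)
    s=cv2.undistortPoints(p,K,np.array([c['k1'],0,0,0.])).reshape(-1,2)
    d=c['depth'][v,u].ravel()[:,None]
    P=np.hstack([s*d,d])
    W=((P-t)@R); W[d[:,0]==0]=np.nan
    return W.reshape(v.shape+(3,))
def proj(c,p):
    return cv2.projectPoints(np.array(p,float).reshape(-1,1,3),np.array(c['rvec'],float),np.array(c['tvec'],float),c['mtx'],np.array([c['k1'],0,0,0.]))[0].reshape(-1,2)
E
python3 - <<'E'
from h import *
a=snap('scene','s0.png');b=snap('top','t0.png')
s=arm.sense();print(s['t'],s['ee_pos'],s['orientation'],s['contact_force'],s['width'])
for n,c in(('s',a),('t',b)):
    R=cv2.Rodrigues(np.array(c['rvec'],float))[0];print(n,-R.T@np.array(c['tvec']).ravel(),R[2],c['k1'],c['mtx'][0,0])
E
```

```text
0.1 [ 0.17867327 -0.62439171  0.24152116] [ 9.90296696e-01  1.38967081e-01 -1.74560646e-04 -7.57503966e-04] [-0.69088899  0.22918055 -0.90694784] 0.08547334446567699
s [ 1.29416934 -0.09583695  0.91312092] [-0.67646443  0.15291034 -0.72042648] 0.00671925362074951 522.331969800341
t [0.48283809 0.06361978 0.95613912] [ 0.12609955 -0.01779302 -0.99185801] -0.08237103384658076 461.1803000498446
```

View pics/s0.png

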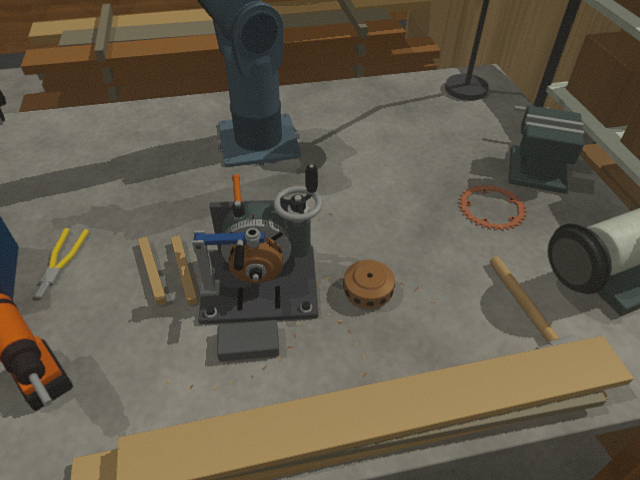

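View pics/t0.png

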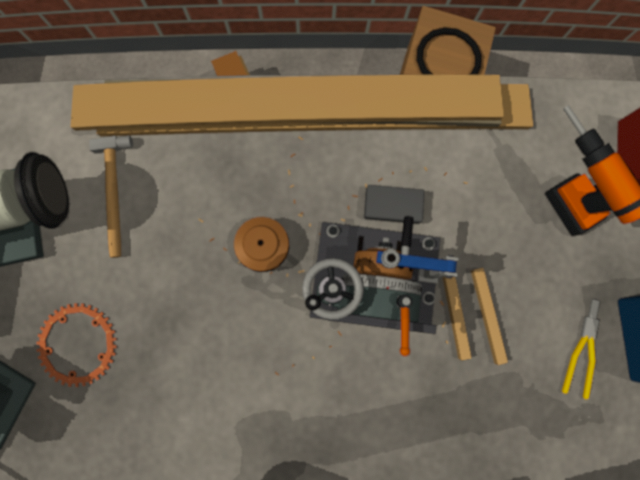

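Scene and top views: the fixture is right of centre in the top picture. The handwheel is at (333,290) with its handle at (313,303), the orange lever runs (405,302)→(405,352), the blue arm has its hinge near (455,265) and its grip at (407,230), and the spokes lie to its right.

Run:
```python
from h import *
c=snap('top');W=world(c);px=c['pixels'].astype(int)
hsv=cv2.cvtColor(c['pixels'],cv2.COLOR_RGB2HSV)
def box(m,x0,x1,y0,y1):
    q=np.zeros(m.shape,bool);q[y0:y1,x0:x1]=m[y0:y1,x0:x1];return q
def rep(n,m):
    P=W[m];print(n,len(P),'mean',P.mean(0).round(4),'med',np.median(P,0).round(4),'min',P.min(0).round(4),'max',P.max(0).round(4));return P
Z=W[...,2]
h=rep('handle',box((Z>.262),295,340,285,325))
rim=rep('rim',box((Z>.195)&(Z<.213)&(px.min(2)>70),295,370,255,325))
A=np.c_[2*rim[:,:2],np.ones(len(rim))];s=np.linalg.lstsq(A,(rim[:,:2]**2).sum(1),rcond=None)[0];print('rim circle',s[:2],np.sqrt(s[2]+s[0]**2+s[1]**2))
o=rep('orange',box((hsv[...,0]<15)&(hsv[...,1]>180)&(hsv[...,2]>100)&(Z>.17),390,425,295,365))
d=np.linalg.svd(o[:,:2]-o[:,:2].mean(0),full_matrices=False)[2][0];print('lever dir',d,np.degrees(np.arctan2(d[1],d[0])))
t=(o[:,:2]-o[:,:2].mean(0))@d;print('ends',o[t.argmin()],o[t.argmax()])
b=rep('blue',box((hsv[...,0]>100)&(hsv[...,0]<130)&(hsv[...,1]>130)&(Z>.14),375,470,245,285))
d=np.linalg.svd(b[:,:2]-b[:,:2].mean(0),full_matrices=False)[2][0];print('arm dir',d);t=(b[:,:2]-b[:,:2].mean(0))@d;print(b[t.argmin()],b[t.argmax()])
g=rep('grip',box((px.max(2)<60)&(Z>.165)&(Z<.2),396,418,212,250))
d=np.linalg.svd(g[:,:2]-g[:,:2].mean(0),full_matrices=False)[2][0];print('grip dir',d);t=(g[:,:2]-g[:,:2].mean(0))@d;print(g[t.argmin()],g[t.argmax()])
f=box((Z>.004)&(Z<.03)&(px.max(2)<75),300,450,215,340)
cn=W[f]; r=cv2.minAreaRect((cn[:,:2]*1000).astype(np.float32));print('foot',r)
im=c['pixels'][190:380,280:530,::-1];cv2.imwrite('pics/t1.png',cv2.resize(im,None,fx=3.1,fy=3.1,interpolation=cv2.INTER_CUBIC))
```

```text
handle 182 mean [0.4928 0.0634 0.2698] med [0.4925 0.0638 0.2703] min [0.4821 0.0519 0.2624] max [0.5045 0.0743 0.2753]
rim 1279 mean [0.518  0.028  0.2057] med [0.5215 0.0269 0.2059] min [ 0.467  -0.0184  0.1981] max [0.565  0.08   0.2126]
rim circle [0.51514968 0.03081696] 0.042499309408646144
orange 361 mean [ 0.4452 -0.0858  0.2037] med [ 0.4459 -0.0855  0.204 ] min [ 0.4063 -0.0938  0.1942] max [ 0.4831 -0.0769  0.2128]
lever dir [-0.99823468  0.05939299] 176.59502831877163
ends [ 0.48295351 -0.09058331  0.19724327] [ 0.40635324 -0.08257692  0.20857527]
blue 671 mean [ 0.5574 -0.1288  0.1788] med [ 0.5571 -0.13    0.1789] min [ 0.5423 -0.1817  0.1494] max [ 0.5768 -0.0477  0.1853]
arm dir [-0.13787334 -0.99044987]
[ 0.56337314 -0.04769551  0.17711625] [ 0.54926057 -0.18098238  0.18042778]
grip 297 mean [ 0.6126 -0.1008  0.1787] med [ 0.6125 -0.1005  0.1791] min [ 0.5868 -0.113   0.1694] max [ 0.6393 -0.0907  0.184 ]
grip dir [-0.9890133   0.14782655]
[ 0.63885795 -0.10534043  0.17875456] [ 0.58675219 -0.10176135  0.17764191]
foot ((561.354248046875, -71.42886352539062), (300.03961181640625, 222.2919921875), 88.57967376708984)
```

View pics/t1.png

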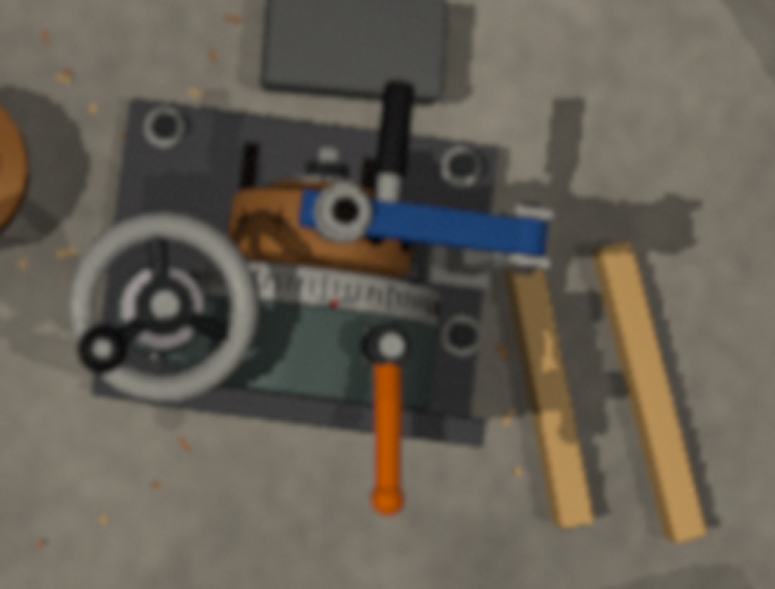

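Top crop: the fixture is yawed about -8°. The handle stands toward the robot and left of the wheel axis, the lever is nearly along -x, and the grip points +x. I'll align the tool with the fixture and move over the guide grip.

>>> {"name": "carry_out", "arguments": {"plan": [[[0,0,-0.0125],6,-1],[[0,0,-0.0125],6,-1],[[0,0,-0.0125],6,-1],[[0,0,-0.0125],6,-1]], "squeeze": 20}}

```text
t: 0.48
ee_pos: [0.1788, -0.6246, 0.2924]
orientation: [0.997, -0.073, -0.0, -0.0]
contact_force: [-0.0, 0.5, 0.1]
width: 0.0854
gripper_force: 0.0
```

>>> {"name": "carry_out", "arguments": {"plan": [[[0.0204,-0.0322,0],0,-1],[[0.0204,-0.0322,0],0,-1],[[0.0204,-0.0322,0],0,-1],[[0.0204,-0.0322,0],0,-1],[[0.0204,-0.0322,0],0,-1]]}}

```text
t: 0.9
ee_pos: [0.3031, -0.478, 0.2921]
orientation: [0.998, -0.07, -0.0, -0.0]
contact_force: [0.2, -0.4, 0.6]
width: 0.085
gripper_force: 0.0
```

>>> {"name": "carry_out", "arguments": {"plan": [[[0.0204,-0.0322,0],0,-1],[[0.0204,-0.0322,0],0,-1],[[0.0204,-0.0322,0],0,-1],[[0.0204,-0.0322,0],0,-1],[[0.0204,-0.0322,0],0,-1]]}}

```text
t: 1.32
ee_pos: [0.4265, -0.3329, 0.2922]
orientation: [0.998, -0.07, -0.0, 0.0]
contact_force: [0.7, 0.4, 0.1]
width: 0.0855
gripper_force: 0.0
```

>>> {"name": "carry_out", "arguments": {"plan": [[[0.0204,-0.0322,0],0,-1],[[0.0204,-0.0322,0],0,-1],[[0.0204,-0.0322,0],0,-1],[[0.0204,-0.0322,0],0,-1],[[0,0,0],0,-1]]}}

```text
t: 1.73
ee_pos: [0.5296, -0.2095, 0.2921]
orientation: [0.998, -0.064, 0.001, -0.002]
contact_force: [-0.2, 1.1, 0.3]
width: 0.0853
gripper_force: 0.0
```

Run:
```python
from h import *
c=snap('wrist','w0.png');s=arm.sense();print(s['ee_pos'],s['orientation'])
W=world(c);Z=W[...,2]
for p in [(0.6126,-.1008,.172),(.6015,-.18,.172),(.425,-.088,.201)]: print(proj(c,p))
np.save('w0.npy',W)
```

```text
[ 0.52712354 -0.21342953  0.29196055] [ 9.97826740e-01 -6.58804100e-02  3.10922915e-04 -1.21358654e-03]
[[154.10604713 140.03132139]]
[[268.54727906 140.5181509 ]]
[[185.04761235 393.58946727]]
```

View pics/w0.png

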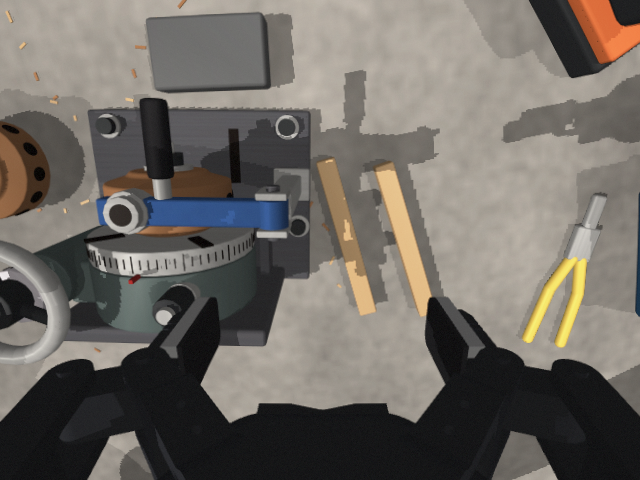

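Wrist view: the grip at (155,138) matches the predicted (154,140), and the hinge clevis at (272,215) agrees with the hinge estimate. Going on over the grip.

>>> {"name": "carry_out", "arguments": {"plan": [[[0.0203,-0.031,0],0,-1],[[0.0203,-0.031,0],0,-1],[[0.0203,-0.031,0],0,-1],[[0.0203,-0.031,0],0,-1],[[0,0,0],0,-1]]}}

```text
t: 2.2
ee_pos: [0.6256, -0.0992, 0.2918]
orientation: [0.998, -0.066, 0.001, -0.003]
contact_force: [-0.1, 0.9, 0.2]
width: 0.0856
gripper_force: 0.0
```

>>> {"name": "carry_out", "arguments": {"plan": [[[0,0,0],0,-1],[[0,0,0],0,-1]]}}

```text
t: 2.37
ee_pos: [0.6215, -0.1087, 0.2918]
orientation: [0.997, -0.071, -0.001, 0.001]
contact_force: [-1.2, -1.3, -0.3]
width: 0.0854
gripper_force: 0.0
```

>>> {"name": "carry_out", "arguments": {"plan": [[[0.001,-0.002,0.032],0,-1],[[0.001,-0.002,0.032],0,-1],[[0,0,0.032],0,-1],[[0,0,0.032],0,-1],[[0,0,0],0,-1]]}}

```text
t: 2.78
ee_pos: [0.6193, -0.1056, 0.1581]
orientation: [0.997, -0.071, -0.006, 0.001]
contact_force: [-1.8, 0.1, -1.5]
width: 0.0853
gripper_force: 0.0
```

>>> {"name": "carry_out", "arguments": {"plan": [[[0,0,0],0,1],[[0,0,0],0,1],[[0,0,0],0,1],[[0,0,0],0,1],[[0,0,0],0,1]]}}

```text
t: 3.2
ee_pos: [0.6258, -0.1035, 0.166]
orientation: [0.998, -0.07, 0.001, 0.0]
contact_force: [-0.1, -0.2, -0.4]
width: 0.0257
gripper_force: 0.0
```

>>> {"name": "carry_out", "arguments": {"plan": [[[0,0,0],0,1],[[0,0,0],0,1],[[0,0,0],0,1],[[0,0,0],0,1],[[0,0,0],0,1]]}}

```text
t: 3.62
ee_pos: [0.6254, -0.1053, 0.1659]
orientation: [0.998, -0.071, 0.001, 0.001]
contact_force: [-2.0, -3.9, 6.1]
width: 0.0172
gripper_force: 22.5
```

>>> {"name": "carry_out", "arguments": {"plan": [[[0,0.0006,-0.0098],0,1],[[0,0.0018,-0.0097],0,1],[[0,0.003,-0.0094],0,1],[[0,0.0041,-0.009],0,1],[[0,0.0052,-0.0084],0,1]]}}

```text
t: 4.03
ee_pos: [0.6237, -0.1164, 0.2115]
orientation: [0.998, -0.069, 0.001, -0.001]
contact_force: [5.1, 3.2, -5.3]
width: 0.0173
gripper_force: 19.7
```

>>> {"name": "carry_out", "arguments": {"plan": [[[0,0.0062,-0.0077],0,1],[[0,0.0071,-0.0069],0,1],[[0,0.0079,-0.0059],0,1],[[0,0.0085,-0.0049],0,1],[[0,0.0091,-0.0038],0,1]]}}

```text
t: 4.45
ee_pos: [0.6198, -0.1471, 0.2438]
orientation: [0.998, -0.067, 0.002, -0.006]
contact_force: [-3.1, 15.8, 18.0]
width: 0.0168
gripper_force: 21.1
```

>>> {"name": "carry_out", "arguments": {"plan": [[[0,0.0095,-0.0027],0,1],[[0,0.0097,-0.0015],0,1],[[0,0.0099,-0.0003],0,1],[[0,0.0098,0.0009],0,1],[[0,0.0096,0.0021],0,1]]}}

```text
t: 4.87
ee_pos: [0.6116, -0.2033, 0.2448]
orientation: [0.998, -0.069, 0.002, -0.001]
contact_force: [-0.1, 2.4, 5.5]
width: 0.0169
gripper_force: 22.4
```

>>> {"name": "carry_out", "arguments": {"plan": [[[0,0,0],0,1],[[0,0,0],0,1],[[0,0,0],0,1]]}}

```text
t: 5.12
ee_pos: [0.6112, -0.2055, 0.2438]
orientation: [0.998, -0.07, 0.001, 0.001]
contact_force: [-1.0, -2.5, 7.9]
width: 0.0174
gripper_force: 22.7
```

>>> {"name": "carry_out", "arguments": {"plan": [[[0,0,0],0,-1],[[0,0,0],0,-1],[[0,0,0],0,-1],[[0,0,0],0,-1],[[0,0,0],0,-1]]}}

```text
t: 5.53
ee_pos: [0.6104, -0.2039, 0.241]
orientation: [0.998, -0.07, -0.0, -0.0]
contact_force: [0.1, 0.3, -0.4]
width: 0.0765
gripper_force: 0.0
```

>>> {"name": "carry_out", "arguments": {"plan": [[[0,0,-0.02],0,-1],[[0,0,-0.04],0,-1],[[0,0,-0.04],0,-1],[[0,0,-0.036],0,-1],[[0,0,0],0,-1]]}}

```text
t: 5.95
ee_pos: [0.6137, -0.2049, 0.3859]
orientation: [0.998, -0.07, 0.006, 0.001]
contact_force: [0.0, 0.2, 1.2]
width: 0.0854
gripper_force: 0.0
```

>>> {"name": "carry_out", "arguments": {"plan": [[[-0.0286,-0.0129,0],0,-1],[[-0.0286,-0.0129,0],0,-1],[[-0.0286,-0.0129,0],0,-1],[[-0.0286,-0.0129,0],0,-1],[[-0.0286,-0.0129,0],0,-1]]}}

```text
t: 6.37
ee_pos: [0.4765, -0.1195, 0.3768]
orientation: [0.998, -0.07, -0.0, -0.0]
contact_force: [0.9, 0.2, -0.7]
width: 0.0854
gripper_force: 0.0
```

>>> {"name": "carry_out", "arguments": {"plan": [[[-0.0286,-0.0129,0],0,-1],[[-0.0286,-0.0129,0],0,-1],[[0,0,0],0,-1],[[0,0,0],0,-1],[[0,0,0],0,-1]]}}

```text
t: 6.78
ee_pos: [0.4254, -0.0872, 0.3774]
orientation: [0.998, -0.07, 0.0, 0.0]
contact_force: [1.4, -0.4, 0.8]
width: 0.0851
gripper_force: 0.0
```

Run:
```python
from h import *
a=snap('scene');c=snap('wrist');s=arm.sense();print(s['ee_pos'],s['orientation'])
im=np.vstack([cv2.resize(a['pixels'][150:350,140:400],(640,492))[:,:,::-1],]);im=np.hstack([im[:,80:480],cv2.resize(c['pixels'][:,:,::-1],(400,300),interpolation=cv2.INTER_AREA)[:,:] if 0 else cv2.copyMakeBorder(cv2.resize(c['pixels'][:,:,::-1],(400,300)),0,192,0,0,cv2.BORDER_CONSTANT)])
cv2.imwrite('pics/c1.png',im)
W=world(c);hsv=cv2.cvtColor(c['pixels'],cv2.COLOR_RGB2HSV);Z=W[...,2]
m=(hsv[...,0]<15)&(hsv[...,1]>180)&(hsv[...,2]>90)&(Z>.18)&(Z<.22)&(abs(W[...,0]-.45)<.06)&(abs(W[...,1]+.09)<.05)
P=W[m];print(len(P),P.mean(0),P.min(0),P.max(0))
d=np.linalg.svd(P[:,:2]-P[:,:2].mean(0),full_matrices=False)[2][0];t=(P[:,:2]-P[:,:2].mean(0))@d
print(d,P[t.argmin()],P[t.argmax()])
```

```text
[ 0.42573862 -0.08742887  0.37719353] [ 9.97524432e-01 -7.03207082e-02  7.21010917e-05 -3.64878106e-05]
1004 [ 0.44588    -0.08760437  0.20350374] [ 0.40593265 -0.09550549  0.194653  ] [ 0.48236976 -0.07736529  0.21159489]
[-0.99842373  0.05612528] [ 0.48236976 -0.08920518  0.1986972 ] [ 0.40593265 -0.08444595  0.20670335]
```

View pics/c1.png

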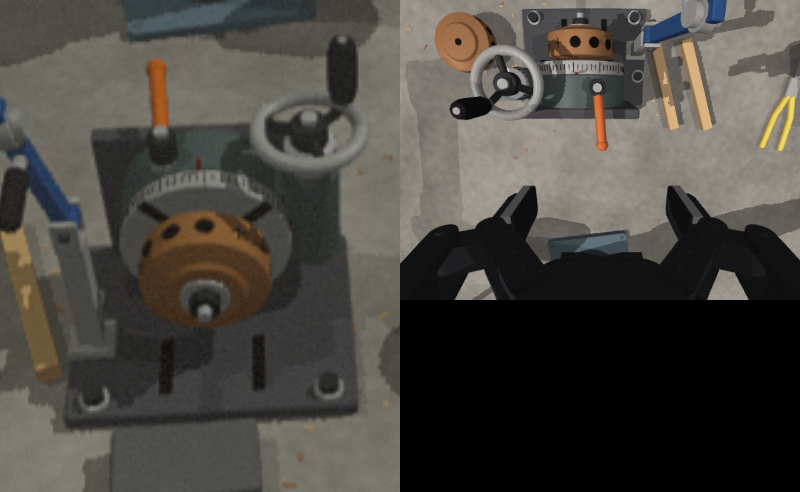

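Left (scene): the guide arm stands open leaning left by itself. Right (wrist): the orange lever is at about (600,120) and still tight. Descending on the lever and gripping it.

>>> {"name": "carry_out", "arguments": {"plan": [[[0,0,0.0365],0,-1],[[0,0,0.0365],0,-1],[[0,0,0.0365],0,-1],[[0,0,0.0365],0,-0.2],[[0,0,0.0365],0,0.2]]}}

```text
t: 7.3
ee_pos: [0.4256, -0.0873, 0.193]
orientation: [0.998, -0.07, 0.0, -0.0]
contact_force: [1.8, 0.1, -0.2]
width: 0.0639
gripper_force: 0.0
```

>>> {"name": "carry_out", "arguments": {"plan": [[[0,0,0],0,1],[[0,0,0],0,1],[[0,0,0],0,1],[[0,0,0],0,1],[[0,0,0],0,1]]}}

```text
t: 7.72
ee_pos: [0.427, -0.0866, 0.1968]
orientation: [0.998, -0.07, 0.002, -0.0]
contact_force: [0.8, 2.0, 2.3]
width: 0.0143
gripper_force: 17.6
```

>>> {"name": "carry_out", "arguments": {"plan": [[[0,0,0],0,1],[[0,0,0],0,1],[[0,0,0],0,1]]}}

```text
t: 7.97
ee_pos: [0.4269, -0.0866, 0.1967]
orientation: [0.998, -0.07, 0.002, 0.0]
contact_force: [0.7, 2.3, 7.6]
width: 0.0144
gripper_force: 17.8
```

```bash
python3 -c "
from bench import arm;s=arm.sense();print(s['t'],s['q'],s['ee_pos'],s['gripper_force'],s['width'],s['contact_force'])"
```

```text
7.9667 [ 0.28666761  0.24740918 -0.21609764  2.11540072  0.07463597  0.78116647
 -1.68589678] [ 0.42692034 -0.08659686  0.19665641] 17.763351118192077 0.014442982749137807 [0.68726096 2.32616987 7.59660074]
```

>>> {"name": "carry_out", "arguments": {"plan": [[[0.001,0.0074,0],-6.1,1],[[0.001,0.0074,0],-6.1,1],[[0.001,0.0074,0],-6.1,1],[[0.001,0.0074,0],-6.1,1],[[0.001,0.0074,0],-6.1,1]]}}

```text
t: 8.38
ee_pos: [0.4341, -0.1207, 0.1966]
orientation: [0.98, 0.199, 0.002, -0.001]
contact_force: [-0.7, 10.9, 11.5]
width: 0.0136
gripper_force: 26.5
```

>>> {"name": "carry_out", "arguments": {"plan": [[[0.001,0.0074,0],-6.1,1],[[0.001,0.0074,0],-6.1,1],[[0.001,0.0074,0],-6.1,1],[[0.001,0.0074,0],-6.1,1],[[0.001,0.0074,0],-6.1,1]]}}

```text
t: 8.8
ee_pos: [0.4579, -0.1468, 0.1965]
orientation: [0.893, 0.45, 0.001, -0.001]
contact_force: [-5.2, 14.0, 16.6]
width: 0.0134
gripper_force: 31.1
```

>>> {"name": "carry_out", "arguments": {"plan": [[[0,0,0],0,1],[[0,0,0],0,1]]}}

```text
t: 8.97
ee_pos: [0.4582, -0.1469, 0.1965]
orientation: [0.894, 0.448, 0.001, -0.001]
contact_force: [-4.0, 11.5, 15.8]
width: 0.0136
gripper_force: 34.5
```

>>> {"name": "carry_out", "arguments": {"plan": [[[0,0,0],0,-1],[[0,0,0],0,-1],[[0,0,0],0,-1],[[0,0,0],0,-1],[[0,0,-0.02],0,-1]]}}

```text
t: 9.38
ee_pos: [0.455, -0.1503, 0.2123]
orientation: [0.895, 0.446, -0.002, -0.002]
contact_force: [0.3, -0.5, 0.4]
width: 0.073
gripper_force: 0.0
```

>>> {"name": "carry_out", "arguments": {"plan": [[[0,0,-0.04],0,-1],[[0,0,-0.04],0,-1],[[0,0,-0.04],0,-1],[[0,0,-0.04],0,-1],[[0,0,0],0,-1]]}}

```text
t: 9.8
ee_pos: [0.4609, -0.1513, 0.3826]
orientation: [0.895, 0.446, 0.005, 0.005]
contact_force: [1.3, 0.8, 0.4]
width: 0.0853
gripper_force: 0.0
```

>>> {"name": "carry_out", "arguments": {"plan": [[[0.0315,-0.0164,0],0,-1],[[0.0315,-0.0164,0],0,-1],[[0.0315,-0.0164,0],0,-1],[[0,0,0],0,-1],[[0,0,0],0,-1]]}}

```text
t: 10.22
ee_pos: [0.4752, -0.0435, 0.3746]
orientation: [0.894, 0.448, 0.0, -0.0]
contact_force: [-0.4, -0.6, -0.9]
width: 0.0853
gripper_force: 0.0
```

Run:
```python
from h import *
c=snap('wrist');s=arm.sense();print(s['ee_pos'],s['orientation'])
W=world(c);Z=W[...,2]
m=(Z>.25)&(Z<.285)&(np.hypot(W[...,0]-.4928,W[...,1]-.0634)<.022);P=W[m];print(len(P),P.mean(0),P.min(0),P.max(0))
m=(Z>.266)&(Z<.285)&(np.hypot(W[...,0]-.4928,W[...,1]-.0634)<.022);P=W[m];print('top',len(P),P.mean(0),P.min(0),P.max(0))
px=c['pixels'].astype(int);r=(Z>.195)&(Z<.213)&(px.min(2)>70)&(np.hypot(W[...,0]-.516,W[...,1]-.031)<.06)&(np.hypot(W[...,0]-.516,W[...,1]-.031)>.034)
R=W[r];print('rim',len(R),R.min(0),R.max(0))
hsv=cv2.cvtColor(c['pixels'],cv2.COLOR_RGB2HSV)
cv2.imwrite('pics/w2.png',c['pixels'][:,:,::-1])
```

```text
[ 0.47497951 -0.04530067  0.37449735] [ 8.94824060e-01  4.46418854e-01 -2.91860357e-04  1.53044558e-04]
1209 [0.4934831  0.06053313 0.26767212] [0.47968482 0.0503438  0.2500324 ] [0.50418923 0.07388379 0.27519605]
top 899 [0.49263372 0.06194355 0.27030437] [0.48113597 0.05188971 0.26601326] [0.50260585 0.07278937 0.27519605]
rim 5074 [ 0.46546981 -0.01970448  0.19848763] [0.56415905 0.07947324 0.20903066]
```

View pics/w2.png

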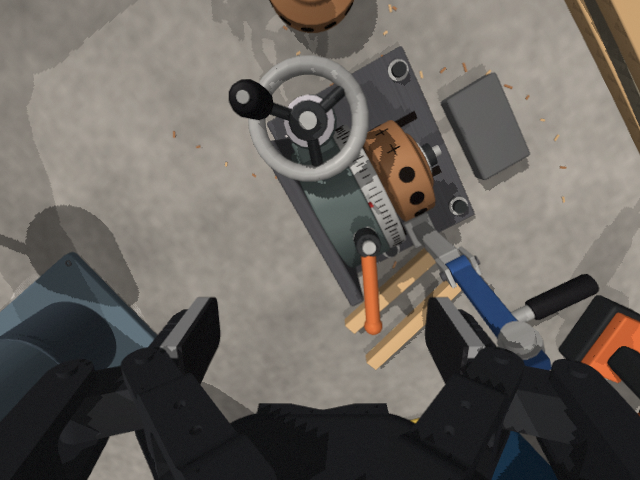

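Wrist view: the lever at (370,290) is swung out slack, the guide arm is open at the right, and the handle is at (250,98) on the wheel centred at (308,120). Going to the handle.

>>> {"name": "carry_out", "arguments": {"plan": [[[0.0323,-0.017,0],0,-1],[[0.0323,-0.017,0],0,-1],[[0.0324,-0.0171,0],0,-1],[[0,0,0],0,-1],[[0,0,0],0,-1]]}}

```text
t: 10.68
ee_pos: [0.4928, 0.0635, 0.3744]
orientation: [0.895, 0.447, -0.0, -0.0]
contact_force: [0.8, -1.1, 0.5]
width: 0.0857
gripper_force: 0.0
```

>>> {"name": "carry_out", "arguments": {"plan": [[[0,0,0.033],0,-1],[[0,0,0.033],0,-1],[[0,0,0.033],0,-1],[[0,0,0.033],0,-1],[[0,0,0],0,-1]]}}

```text
t: 11.1
ee_pos: [0.4889, 0.0591, 0.2371]
orientation: [0.896, 0.444, -0.005, -0.001]
contact_force: [-1.5, 0.2, -0.5]
width: 0.0854
gripper_force: 0.0
```

>>> {"name": "carry_out", "arguments": {"plan": [[[0,0,0],0,-1]]}}

```text
t: 11.18
ee_pos: [0.4919, 0.0607, 0.242]
orientation: [0.896, 0.445, -0.002, -0.0]
contact_force: [-0.6, -0.1, 0.5]
width: 0.0855
gripper_force: 0.0
```

>>> {"name": "carry_out", "arguments": {"plan": [[[0,0,0],0,1],[[0,0,0],0,1],[[0,0,0],0,1],[[0,0,0],0,1],[[0,0,0],0,1]], "squeeze": 25}}

```text
t: 11.6
ee_pos: [0.4932, 0.063, 0.2437]
orientation: [0.895, 0.446, 0.001, 0.0]
contact_force: [-0.7, -0.3, -0.5]
width: 0.0258
gripper_force: 0.0
```

>>> {"name": "carry_out", "arguments": {"plan": [[[0,0,0],0,1],[[0,0,0],0,1],[[0,0,0],0,1]]}}

```text
t: 11.85
ee_pos: [0.493, 0.0632, 0.2437]
orientation: [0.895, 0.446, 0.0, 0.0]
contact_force: [-2.1, -1.5, 7.2]
width: 0.0234
gripper_force: 25.6
```

>>> {"name": "carry_out", "arguments": {"plan": [[[0.01106,0.00585,0],0,1],[[0.00871,0.00898,0],0,1],[[0.0055,0.01123,0],0,1],[[0.00176,0.01239,0],0,1],[[-0.00215,0.01232,0],0,1]]}}

```text
t: 12.27
ee_pos: [0.5487, 0.0534, 0.2437]
orientation: [0.895, 0.447, 0.0, -0.0]
contact_force: [-6.3, 0.1, 7.9]
width: 0.0234
gripper_force: 25.9
```

>>> {"name": "carry_out", "arguments": {"plan": [[[-0.00585,0.01106,0],0,1],[[-0.00898,0.00871,0],0,1],[[-0.01123,0.0055,0],0,1],[[-0.01239,0.00176,0],0,1],[[-0.01232,-0.00215,0],0,1]]}}

```text
t: 12.68
ee_pos: [0.5385, -0.0028, 0.2437]
orientation: [0.895, 0.446, 0.002, -0.0]
contact_force: [-1.0, 5.2, 6.0]
width: 0.0236
gripper_force: 25.7
```

>>> {"name": "carry_out", "arguments": {"plan": [[[-0.01106,-0.00585,0],0,1],[[-0.00871,-0.00898,0],0,1],[[-0.0055,-0.01123,0],0,1],[[-0.00176,-0.01239,0],0,1],[[0.00215,-0.01232,0],0,1]]}}

```text
t: 13.1
ee_pos: [0.483, 0.0072, 0.2437]
orientation: [0.895, 0.446, 0.002, 0.001]
contact_force: [7.8, 1.4, -0.2]
width: 0.0234
gripper_force: 25.3
```

>>> {"name": "carry_out", "arguments": {"plan": [[[0.00585,-0.01106,0],0,1],[[0.00898,-0.00871,0],0,1],[[0.01123,-0.0055,0],0,1],[[0.01239,-0.00176,0],0,1],[[0.01232,0.00215,0],0,1]]}}

```text
t: 13.52
ee_pos: [0.4925, 0.063, 0.2436]
orientation: [0.895, 0.446, -0.0, 0.001]
contact_force: [-0.1, -5.5, 9.4]
width: 0.0232
gripper_force: 26.1
```

Very clean: one turn brought it back. Two more.

>>> {"name": "carry_out", "arguments": {"plan": [[[0.01106,0.00585,0],0,1],[[0.00871,0.00898,0],0,1],[[0.0055,0.01123,0],0,1],[[0.00176,0.01239,0],0,1],[[-0.00215,0.01232,0],0,1]]}}

```text
t: 13.93
ee_pos: [0.5484, 0.0539, 0.2436]
orientation: [0.895, 0.447, -0.0, -0.0]
contact_force: [-4.3, 0.8, 11.2]
width: 0.0238
gripper_force: 26.2
```

>>> {"name": "carry_out", "arguments": {"plan": [[[-0.00585,0.01106,0],0,1],[[-0.00898,0.00871,0],0,1],[[-0.01123,0.0055,0],0,1],[[-0.01239,0.00176,0],0,1],[[-0.01232,-0.00215,0],0,1]]}}

```text
t: 14.35
ee_pos: [0.5386, -0.0027, 0.2437]
orientation: [0.895, 0.446, 0.001, 0.0]
contact_force: [0.1, 4.7, 8.0]
width: 0.0235
gripper_force: 26.0
```

>>> {"name": "carry_out", "arguments": {"plan": [[[-0.01106,-0.00585,0],0,1],[[-0.00871,-0.00898,0],0,1],[[-0.0055,-0.01123,0],0,1],[[-0.00176,-0.01239,0],0,1],[[0.00215,-0.01232,0],0,1]]}}

```text
t: 14.77
ee_pos: [0.4827, 0.0076, 0.2437]
orientation: [0.895, 0.446, 0.001, 0.001]
contact_force: [8.1, 1.1, 2.1]
width: 0.0235
gripper_force: 25.6
```

>>> {"name": "carry_out", "arguments": {"plan": [[[0.00585,-0.01106,0],0,1],[[0.00898,-0.00871,0],0,1],[[0.01123,-0.0055,0],0,1],[[0.01239,-0.00176,0],0,1],[[0.01232,0.00215,0],0,1]]}}

```text
t: 15.18
ee_pos: [0.4926, 0.0631, 0.2436]
orientation: [0.895, 0.446, -0.0, 0.001]
contact_force: [0.1, -6.5, 10.6]
width: 0.023
gripper_force: 26.3
```

>>> {"name": "carry_out", "arguments": {"plan": [[[0.01106,0.00585,0],0,1],[[0.00871,0.00898,0],0,1],[[0.0055,0.01123,0],0,1],[[0.00176,0.01239,0],0,1],[[-0.00215,0.01232,0],0,1]]}}

```text
t: 15.6
ee_pos: [0.5481, 0.0542, 0.2436]
orientation: [0.895, 0.447, -0.0, -0.0]
contact_force: [-4.9, 0.5, 12.3]
width: 0.0234
gripper_force: 26.4
```

>>> {"name": "carry_out", "arguments": {"plan": [[[-0.00585,0.01106,0],0,1],[[-0.00898,0.00871,0],0,1],[[-0.01123,0.0055,0],0,1],[[-0.01239,0.00176,0],0,1],[[-0.01232,-0.00215,0],0,1]]}}

```text
t: 16.02
ee_pos: [0.5387, -0.0026, 0.2437]
orientation: [0.895, 0.446, 0.001, 0.0]
contact_force: [1.2, 2.8, 7.9]
width: 0.0236
gripper_force: 26.1
```

>>> {"name": "carry_out", "arguments": {"plan": [[[-0.01106,-0.00585,0],0,1],[[-0.00871,-0.00898,0],0,1],[[-0.0055,-0.01123,0],0,1],[[-0.00176,-0.01239,0],0,1],[[0.00215,-0.01232,0],0,1]]}}

```text
t: 16.43
ee_pos: [0.4826, 0.0078, 0.2437]
orientation: [0.895, 0.446, 0.001, 0.001]
contact_force: [8.3, 1.6, 3.9]
width: 0.0231
gripper_force: 25.7
```

>>> {"name": "carry_out", "arguments": {"plan": [[[0.00585,-0.01106,0],0,1],[[0.00898,-0.00871,0],0,1],[[0.01123,-0.0055,0],0,1],[[0.01239,-0.00176,0],0,1],[[0.01232,0.00215,0],0,1]]}}

```text
t: 16.85
ee_pos: [0.4926, 0.0631, 0.2436]
orientation: [0.895, 0.446, -0.0, 0.001]
contact_force: [0.8, -7.6, 10.3]
width: 0.0232
gripper_force: 26.3
```

>>> {"name": "carry_out", "arguments": {"plan": [[[0,0,0],0,1],[[0,0,0],0,1],[[0,0,0],0,1]]}}

```text
t: 17.1
ee_pos: [0.4937, 0.0637, 0.2436]
orientation: [0.895, 0.446, 0.001, 0.001]
contact_force: [2.5, -0.7, 7.9]
width: 0.0233
gripper_force: 26.1
```

>>> {"name": "carry_out", "arguments": {"plan": [[[0,0,0],0,-1],[[0,0,0],0,-1],[[0,0,0],0,-1],[[0,0,0],0,-1],[[0,0,0],0,-1]]}}

```text
t: 17.52
ee_pos: [0.4921, 0.063, 0.2423]
orientation: [0.895, 0.446, -0.001, -0.0]
contact_force: [-0.4, -0.0, -0.1]
width: 0.0816
gripper_force: 0.0
```

>>> {"name": "carry_out", "arguments": {"plan": [[[0,0,-0.033],0,-1],[[0,0,-0.033],0,-1],[[0,0,-0.033],0,-1],[[0,0,-0.033],0,-1],[[0,0,0],0,-1]]}}

```text
t: 17.93
ee_pos: [0.4953, 0.064, 0.381]
orientation: [0.895, 0.446, 0.005, 0.002]
contact_force: [0.5, -0.0, -0.2]
width: 0.0851
gripper_force: 0.0
```

>>> {"name": "carry_out", "arguments": {"plan": [[[-0.0323,0.017,0],0,-1],[[-0.0323,0.017,0],0,-1],[[-0.0324,0.0171,0],0,-1],[[0,0,0],0,-1],[[0,0,0],0,-1]]}}

```text
t: 18.35
ee_pos: [0.4745, -0.0475, 0.3743]
orientation: [0.896, 0.444, -0.001, 0.0]
contact_force: [0.0, 0.6, 0.3]
width: 0.0852
gripper_force: 0.0
```

Run:
```python
from h import *
c=snap('wrist');s=arm.sense();print(s['ee_pos'],s['orientation'])
W=world(c);Z=W[...,2]
for lo in (.25,.266):
    m=(Z>lo)&(Z<.285)&(np.hypot(W[...,0]-.4928,W[...,1]-.0634)<.022);P=W[m];print(len(P),P.mean(0),P.min(0),P.max(0))
cv2.imwrite('pics/w3.png',c['pixels'][:,:,::-1])
hsv=cv2.cvtColor(c['pixels'],cv2.COLOR_RGB2HSV)
m=(hsv[...,0]<15)&(hsv[...,1]>180)&(hsv[...,2]>90)&(Z>.18)&(Z<.22)&(np.hypot(W[...,0]-.495,W[...,1]+.09)<.1)
P=W[m];d=np.linalg.svd(P[:,:2]-P[:,:2].mean(0),full_matrices=False)[2][0];t=(P[:,:2]-P[:,:2].mean(0))@d
print(P.mean(0),d,P[t.argmin()],P[t.argmax()],s['q'])
```

```text
[ 0.47481914 -0.04544818  0.37449857] [ 8.95386077e-01  4.45290565e-01 -1.70888305e-04 -2.38974760e-04]
1248 [0.49426267 0.06092007 0.26772005] [0.48111867 0.0509349  0.25015989] [0.50500919 0.07423296 0.27507183]
936 [0.4934315  0.06229435 0.27023739] [0.48232238 0.05233998 0.26602368] [0.50363413 0.07346072 0.27507183]
[ 0.46745523 -0.12937866  0.20350174] [-0.53254863 -0.84639941] [ 0.51561023 -0.06183099  0.1864197 ] [ 0.44729648 -0.16235121  0.20893868] [ 0.47272646  0.14545332 -0.5231184   1.7815902   0.07644673  1.2351973
 -0.71886576]
```

View pics/w3.png

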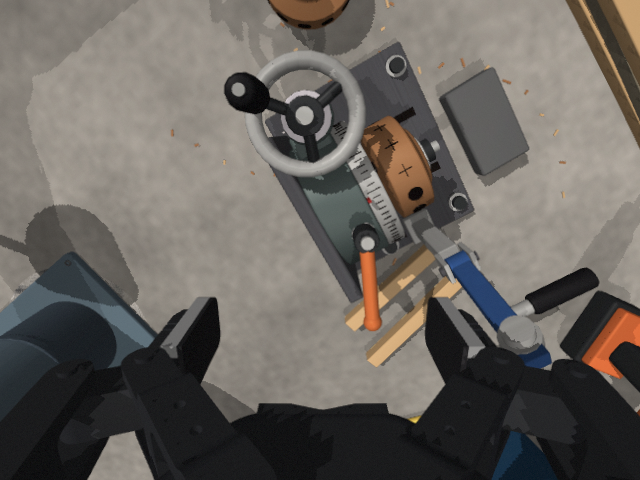

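Wrist view: the hub has turned (new marks show), the wheel handle at (245,92) is back within about 1 mm of its start, and the lever at (370,290) is still slack. Back to the lever.

>>> {"name": "carry_out", "arguments": {"plan": [[[-0.0303,0.016,0],0,-1],[[-0.0303,0.016,0],0,-1],[[-0.0303,0.016,0],0,-1],[[0,0,0],0,-1],[[0,0,0],0,-1]]}}

```text
t: 18.82
ee_pos: [0.4586, -0.147, 0.3744]
orientation: [0.895, 0.445, -0.0, -0.0]
contact_force: [0.3, 1.3, -0.7]
width: 0.0855
gripper_force: 0.0
```

>>> {"name": "carry_out", "arguments": {"plan": [[[0,0,0.0356],0,-1],[[0,0,0.0356],0,-1],[[0,0,0.0356],0,-1],[[0,0,0.0356],0,-0.5],[[0,0,0.0356],0,0]]}}

```text
t: 19.23
ee_pos: [0.4594, -0.1439, 0.1955]
orientation: [0.894, 0.448, 0.001, -0.0]
contact_force: [1.1, -0.6, 0.2]
width: 0.0638
gripper_force: 0.0
```

>>> {"name": "carry_out", "arguments": {"plan": [[[0,0,0],0,0.5],[[0,0,0],0,1],[[0,0,0],0,1],[[0,0,0],0,1],[[0,0,0],0,1]], "squeeze": 20}}

```text
t: 19.65
ee_pos: [0.4601, -0.1458, 0.199]
orientation: [0.895, 0.447, 0.001, 0.001]
contact_force: [-1.6, 3.3, 5.9]
width: 0.0143
gripper_force: 18.7
```

>>> {"name": "carry_out", "arguments": {"plan": [[[0,0,0],0,1],[[0,0,0],0,1],[[0,0,0],0,1]]}}

```text
t: 19.9
ee_pos: [0.4601, -0.1458, 0.1989]
orientation: [0.895, 0.447, 0.001, 0.001]
contact_force: [-1.4, 4.3, 7.0]
width: 0.0148
gripper_force: 18.8
```

>>> {"name": "carry_out", "arguments": {"plan": [[[-0.0002,-0.0073,0],6.3,1],[[-0.0002,-0.0073,0],6.3,1],[[-0.0002,-0.0073,0],6.3,1],[[-0.0002,-0.0073,0],6.3,1],[[-0.0002,-0.0073,0],6.3,1]]}}

```text
t: 20.32
ee_pos: [0.4358, -0.1198, 0.1989]
orientation: [0.983, 0.184, 0.002, 0.001]
contact_force: [-1.4, 0.4, 7.3]
width: 0.0146
gripper_force: 18.1
```

>>> {"name": "carry_out", "arguments": {"plan": [[[-0.0002,-0.0073,0],6.3,1],[[-0.0002,-0.0073,0],6.3,1],[[-0.0002,-0.0073,0],6.3,1],[[-0.0002,-0.0073,0],6.3,1],[[-0.0002,-0.0073,0],6.3,1]]}}

```text
t: 20.73
ee_pos: [0.4295, -0.0841, 0.1989]
orientation: [0.996, -0.09, 0.002, 0.0]
contact_force: [-1.8, 0.9, 7.8]
width: 0.0141
gripper_force: 19.0
```

>>> {"name": "carry_out", "arguments": {"plan": [[[0,0,0],0,1],[[0,0,0],0,1],[[0,0,0],0,1]]}}

```text
t: 20.98
ee_pos: [0.4298, -0.083, 0.1989]
orientation: [0.996, -0.087, 0.002, -0.0]
contact_force: [-0.5, 5.0, 7.9]
width: 0.0131
gripper_force: 19.5
```

>>> {"name": "carry_out", "arguments": {"plan": [[[0,0,0],0,-1],[[0,0,0],0,-1],[[0,0,0],0,-1],[[0,0,0],0,-1],[[0,0,-0.02],0,-1]]}}

```text
t: 21.4
ee_pos: [0.4258, -0.0844, 0.2146]
orientation: [0.996, -0.088, -0.003, -0.0]
contact_force: [0.2, 0.7, 0.0]
width: 0.0729
gripper_force: 0.0
```

>>> {"name": "carry_out", "arguments": {"plan": [[[0,0,-0.0415],-2,-1],[[0,0,-0.0415],0,-1],[[0,0,-0.0415],0,-1],[[0,0,-0.0415],0,-1],[[0,0,0],0,-1]]}}

```text
t: 21.82
ee_pos: [0.4316, -0.0849, 0.3908]
orientation: [0.998, -0.07, 0.007, 0.001]
contact_force: [1.3, -0.7, -0.2]
width: 0.0852
gripper_force: 0.0
```

>>> {"name": "carry_out", "arguments": {"plan": [[[0.0281,0.0137,0],0,-1],[[0.0281,0.0137,0],0,-1],[[0.0281,0.0137,0],0,-1],[[0.0281,0.0137,0],0,-1],[[0.0281,0.0137,0],0,-1]]}}

```text
t: 22.23
ee_pos: [0.5585, -0.173, 0.3825]
orientation: [0.998, -0.07, -0.0, 0.0]
contact_force: [-0.2, 0.1, -0.1]
width: 0.0856
gripper_force: 0.0
```

>>> {"name": "carry_out", "arguments": {"plan": [[[0.0281,0.0137,0],0,-1],[[0.0281,0.0137,0],0,-1],[[0,0,0],0,-1],[[0,0,0],0,-1],[[0,0,0],0,-1]]}}

```text
t: 22.65
ee_pos: [0.609, -0.2065, 0.3823]
orientation: [0.998, -0.07, -0.001, -0.0]
contact_force: [-0.3, -0.5, 0.1]
width: 0.0853
gripper_force: 0.0
```

Run:
```python
from h import *
t=snap('top');a=snap('scene');s=arm.sense();print(s['t'],s['ee_pos'],s['orientation'])
for c in (t,a):
    W=world(c);Z=W[...,2];hsv=cv2.cvtColor(c['pixels'],cv2.COLOR_RGB2HSV)
    m=(hsv[...,0]<15)&(hsv[...,1]>180)&(hsv[...,2]>90)&(Z>.185)&(Z<.22)&(np.hypot(W[...,0]-.495,W[...,1]+.09)<.1)
    P=W[m]
    if len(P)>20:
        d=np.linalg.svd(P[:,:2]-P[:,:2].mean(0),full_matrices=False)[2][0];print(len(P),P.mean(0),d)
```

```text
22.75 [ 0.6088614  -0.20612362  0.38311482] [ 9.97570355e-01 -6.96662292e-02  9.91132258e-06 -6.42221531e-05]
363 [ 0.44576167 -0.08234371  0.20383989] [-0.99198733  0.12633736]
136 [ 0.44501034 -0.08363842  0.2033756 ] [ 0.99236183 -0.12336127]
```

>>> {"name": "carry_out", "arguments": {"plan": [[[0.001,0,0.035],0,-1],[[0.001,0,0.035],0,-1],[[0,0,0.035],0,-1],[[0,0,0.034],0,-1],[[0,0,0],0,-1]]}}

```text
t: 23.17
ee_pos: [0.6067, -0.2055, 0.2374]
orientation: [0.998, -0.07, -0.006, -0.001]
contact_force: [-1.8, 0.0, -0.4]
width: 0.0856
gripper_force: 0.0
```

>>> {"name": "carry_out", "arguments": {"plan": [[[0,0,0],0,1],[[0,0,0],0,1],[[0,0,0],0,1],[[0,0,0],0,1],[[0,0,0],0,1]]}}

```text
t: 23.58
ee_pos: [0.6122, -0.2073, 0.2457]
orientation: [0.998, -0.07, 0.001, 0.0]
contact_force: [0.1, 0.4, 1.1]
width: 0.0255
gripper_force: 0.0
```

>>> {"name": "carry_out", "arguments": {"plan": [[[0,0,0],0,1],[[0,0,0],0,1],[[0,0,0],0,1],[[0,0,0],0,1],[[0,0,0],0,1]]}}

```text
t: 24.0
ee_pos: [0.6122, -0.2065, 0.2453]
orientation: [0.998, -0.07, 0.001, -0.0]
contact_force: [-1.3, 2.1, 6.3]
width: 0.0172
gripper_force: 21.6
```

>>> {"name": "carry_out", "arguments": {"plan": [[[0,-0.0096,-0.0021],0,1],[[0,-0.0098,-0.0009],0,1],[[0,-0.0099,0.0003],0,1],[[0,-0.0097,0.0015],0,1],[[0,-0.0095,0.0027],0,1]]}}

```text
t: 24.42
ee_pos: [0.6189, -0.1596, 0.2432]
orientation: [0.998, -0.07, 0.001, 0.001]
contact_force: [1.3, -4.5, 3.6]
width: 0.0173
gripper_force: 22.0
```

>>> {"name": "carry_out", "arguments": {"plan": [[[0,-0.0091,0.0038],0,1],[[0,-0.0085,0.0049],0,1],[[0,-0.0079,0.0059],0,1],[[0,-0.0071,0.0069],0,1],[[0,-0.0062,0.0077],0,1]]}}

```text
t: 24.83
ee_pos: [0.6238, -0.1193, 0.2122]
orientation: [0.998, -0.07, 0.0, -0.0]
contact_force: [2.8, -2.1, 0.8]
width: 0.0172
gripper_force: 22.0
```

>>> {"name": "carry_out", "arguments": {"plan": [[[0,-0.0052,0.0084],0,1],[[0,-0.0041,0.009],0,1],[[0,-0.003,0.0094],0,1],[[0,-0.0018,0.0097],0,1],[[0,-0.0006,0.0098],0,1]]}}

```text
t: 25.25
ee_pos: [0.6255, -0.1053, 0.1656]
orientation: [0.998, -0.07, -0.0, -0.0]
contact_force: [0.7, -1.3, 2.9]
width: 0.017
gripper_force: 23.7
```

>>> {"name": "carry_out", "arguments": {"plan": [[[0,0,0.001],0,1],[[0,0,0],0,1],[[0,0,0],0,1]]}}

```text
t: 25.5
ee_pos: [0.6255, -0.1053, 0.165]
orientation: [0.998, -0.07, -0.0, -0.001]
contact_force: [3.7, 0.3, -3.7]
width: 0.0172
gripper_force: 23.2
```

>>> {"name": "carry_out", "arguments": {"plan": [[[0,0,0],0,-1],[[0,0,0],0,-1],[[0,0,0],0,-1],[[0,0,0],0,-1],[[0,0,0],0,-1]]}}

```text
t: 25.92
ee_pos: [0.6253, -0.1062, 0.1658]
orientation: [0.998, -0.07, -0.0, 0.0]
contact_force: [-0.3, -1.0, 0.8]
width: 0.0767
gripper_force: 0.0
```

>>> {"name": "carry_out", "arguments": {"plan": [[[0,0,0],0,-1],[[0,0,-0.035],0,-1],[[0,0,-0.04],0,-1],[[0,0,-0.04],0,-1],[[0,0,-0.035],0,-1]]}}

```text
t: 26.33
ee_pos: [0.6257, -0.106, 0.3185]
orientation: [0.998, -0.07, 0.001, 0.0]
contact_force: [1.9, -0.1, -0.5]
width: 0.0853
gripper_force: 0.0
```

>>> {"name": "carry_out", "arguments": {"plan": [[[0.01,0.035,0],0,-1],[[0.01,0.035,0],0,-1],[[0.01,0.035,0],0,-1],[[0,0,0],0,-1],[[0,0,0],0,-1]]}}

```text
t: 26.75
ee_pos: [0.6399, -0.2176, 0.3153]
orientation: [0.997, -0.073, -0.0, 0.001]
contact_force: [0.6, -0.2, 0.5]
width: 0.0854
gripper_force: 0.0
```

Run:
```python
from h import *
a=snap('scene');t=snap('top');s=arm.sense();print(s['t'],s['ee_pos'],s['contact_force'])
cv2.imwrite('pics/f.png',np.hstack([cv2.resize(a['pixels'][150:370,130:410],(400,314)),cv2.resize(t['pixels'][170:390,220:500],(400,314))])[:,:,::-1])
for n,c in(('s',a),('t',t)):
    W=world(c);Z=W[...,2];hsv=cv2.cvtColor(c['pixels'],cv2.COLOR_RGB2HSV)
    m=(hsv[...,0]>100)&(hsv[...,0]<130)&(hsv[...,1]>130)&(Z>.14)&(Z<.3)&(abs(W[...,0]-.557)<.03)&(abs(W[...,1]+.12)<.08)
    P=W[m];print(n,len(P),P.mean(0) if len(P) else '')
    m=(Z>.266)&(Z<.285)&(np.hypot(W[...,0]-.4928,W[...,1]-.0634)<.022);P=W[m];print('handle',len(P),P.mean(0) if len(P) else '')
```

```text
26.85 [ 0.64063908 -0.2132563   0.31555729] [-0.14695852  0.7190132   0.60124753]
s 376 [ 0.55973467 -0.12714726  0.17792914]
handle 59 [0.49484035 0.06234905 0.26975265]
t 668 [ 0.55736918 -0.1286343   0.17892563]
handle 162 [0.49365704 0.06399714 0.27042878]
```

View pics/f.png

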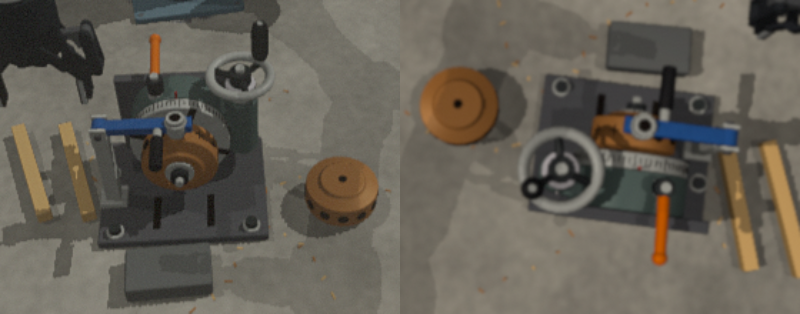

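Final views: the guide arm is down on the hub, the lever is tight, the handle is back within about 1 mm of its start, and the bystanders are undisturbed. Handing in.

```bash
python3 -c "
from bench import arm;print(arm.hand_in())"
```

```text
the job is handed in; nothing more can be done
None
```

I carried out all five steps in the order asked and handed the job in at about 27 s: three clockwise turns with the handle back within about 1 mm of its start, the table lock tight again, the guide arm down on the hub, and the loose pieces looking undisturbed in the last pictures; no verdict came back.

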